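# Snap the cap onto a fish-tag housing and keep it pressed

## Task

Assemble the fish-tag housing in the aluminium nest: first set the black housing base fully down and upright in the nest's round pocket, stud up, then lay the large spacer ring flat on the base around its stud, then press the grey snap cap onto the stud until it clicks and sits home on the spacer. Do not let up when the resistance drops: finish while still holding the cap down with the fingers, pressing it onto the spacer with a steady push of about 10 N. Leave everything else on the desk where it is.

Things in the scene. Friction and masses are not known exactly. Their poses are not given: they have to be found in the camera images.
- nest: the assembly nest: square aluminium block 110 x 110 x 30 mm fixed on the desk, with a round pocket 56 mm across (2 mm chamfer) and 12 mm deep in the middle of its top. Origin under its centre; z up
- nest_floor (a point): centre of the nest's pocket floor, 18 mm above the desk (12 mm below the nest's top face); z up. The housing base's origin belongs here
- base: housing base, 220 g, upright: black puck 54 mm across, 34 mm high; on it a black collar 31 mm across, 8 mm high, then a white stud 24 mm across with tapered tip, ending 63 mm above the underside. Four spring-loaded steel balls stick 4 mm out of the stud (32 mm across them, centres 52.5 mm above the underside). Origin: centre of its underside; z up along the stud
- spacer_seat (a point): point on the base's axis at the puck's top face, 34 mm above the base's origin: the spacer's origin belongs here
- cap_seat (a point): point on the base's axis 44 mm above its origin (top of the fitted spacer): the cap's origin belongs here. The cap's lip meets the balls 13 mm above this point; resistance rises to some 10 to 16 N at 9 mm, is gone at 6 mm (the click), then the snap pulls cap and base together, lifting the base to a held cap: keep pushing until all sits on the pocket floor and resists again
- spacer: spacer ring, 40 g: plain aluminium ring, outside 48 mm, bore 34 mm, 10 mm high, lying flat, either face up. It drops over the balls and collar onto the puck's top face. Origin: centre of its underside; z up
- cap: snap cap, 50 g: grey plastic, 44 mm outside, 26 mm high, closed flat top, standing mouth down. Its mouth has an inner lip 26 mm across and 3 mm high; above the lip the inside is 35 mm wide, 20 mm deep from the mouth. Origin: centre of its underside (mouth); z up
- caliper: bystander: steel caliper lying flat, 160 mm long, up to 12 mm high; origin under the middle of its beam
- driver: bystander: screwdriver with a yellow handle, 160 mm long, lying
- tag: bystander: a finished tag, black and white tube 24 mm across and about 105 mm long with a wire loop, lying; origin under its middle
- jar: bystander: amber glass jar with white lid, 50 mm across, 65 mm high; origin under its centre
- mug: bystander: blue mug, 80 mm across, 90 mm high; origin under its centre
- sinker: bystander: small dark lead sinker, 26 mm across, 26 mm high; origin under its centre
- vial: bystander: small glass vial, 26 mm across, 50 mm high; origin under its centre
- collar: bystander: small brass ring, 30 mm across (too small to be the spacer), 8 mm high; origin under its centre
There are look-alikes about, which are no part of the job. Several things look just like the base: the one meant starts farthest from the robot's base.

How it is judged:
By the outcome, as a careful person would: the job done as asked, in the order asked, and still so for the second after the job is handed in, while the arm keeps its last pose, push and grip.
It also fails if it takes over 64 s, if anything falls off the work surface, if the arm or the gripper's body presses on something with over 40 N, if the wrist force passes 120 N, or if a joint passes its speed limit or range.

## Robot

A 6-joint arm with a two-finger parallel gripper is mounted at the origin on the work surface. World frame = base frame: x ahead of the robot, y to its left, z up, the work surface at z = 0. Lengths are in mm, angles in rad, forces in N, time in s.
With the tool pointing down it reaches from about 275 to 825 mm from the base axis. Payload 4.9 kg.
Tool frame: the origin (TCP) lies at the very end of the fingers, on their centre line; the grasp point (between the pads) lies 19 mm behind it; z points along the fingers, y is the direction in which the jaws open and shut (so a half turn about z gives the same grasp; the last joint's range is limited). The gripper opens to 85 mm and grips with 20 to 120 N. Pads are 22 mm wide; open, the fingers measure 114 mm over their backs; the gripper's body (76 mm by 85 mm) begins 54 mm behind the grasp point. The pads swing forward as they close: fully open they stand 13 mm farther back than shut.
Start: joints at [1.108, 0.326, -0.193, 1.052, 0, 1.437], TCP at [177.594, 520.556, 231.281] pointing down, gripper open.
Joint ranges: [-2.65, 2.65], [-0.97, 1.79], [-1.3, 1.35], [-1.93, 2.1], [-1.47, 1.37], [-3.14, 3.14]. Speed limits (rad/s): [2.57, 2.57, 3.14, 3.14, 3.14, 3.14].

## Interface

Orientations are given as [roll, pitch, yaw] about the fixed x, y, z axes, in that order (R = Rz(yaw) Ry(pitch) Rx(roll)).
In Python, from bench import bot, solve_ik, imaging gives the robot as it stands. Calls block until the motion is done:
- bot.move_ptp(position, orientation): joint-space move of the TCP to a pose.
- bot.movel(position, rot=None, max_speed=150, threshold=None): straight line of the TCP; rot=None keeps the orientation; max_speed is the mean speed in mm/s. With threshold (N) it stops when the force on the tool has changed by that much, and returns True; else False.
- bot.move_j(angles): joint-space move.
- bot.grip(opening, effort=None): opening from 0.0 (shut) to 1.0 (fully open); effort is the grip in N (None keeps the last); returns when the fingers have stopped.
- bot.dwell(seconds).
- solve_ik(position, orientation): joint angles nearest the present ones, or None.
- bot.get_state(): the state.
- imaging.capture(name): name is "scene" or "top" or "wrist"; returns the picture (420x560x3 uint8, blue, green, red); there is no depth.
- imaging.camera_model(name): a dict with "K" (3x3 intrinsics, pixels), "k1" (the pictures are not rectified: a ray, as slopes to the right and down, at radius r is drawn at 1 + k1 r^2 times it, then the intrinsics apply), "position" and "rotation" of the camera in the world. Camera axes: x right, y up, looking along -z (the intrinsics and any distortion apply to the point x, -y, -z); pixel columns grow to the right and rows downward; lengths in mm; the calibration is good to about 2 mm. A picture is of the moment at which its call begins: read the wrist's pose just before it. camera_model takes no time and is no camera call; for the wrist camera it gives the pose at the moment of the call.
A pose or a line that the arm cannot do raises bot.IKError and nothing moves.
- bot.sign_off(): hands the job in, once; it reports no verdict.
The state is a dict: "t": time; "qpos": joint angles; "joint_velocities": joint speeds; "effort": joint torques, N m; "tcp_pos": TCP position; "orientation": TCP orientation; "contact_force": force on the tool from outside, world axes, zero at the start; "wrist_torque": the same for the moment, N m; "opening": opening from 0.0 (shut) to 1.0 (fully open).
Only numpy, scipy, OpenCV 4.12 (cv2) and the standard library are available. Lean on these libraries where they do the work, as an engineer would, in place of code of your own. Each camera call takes 0.05 s, during which the arm holds its last target. There are 200 camera calls.

## Working session

There is one attempt and no reset: what is moved stays moved. The work goes in short steps, each a Python script; the robot and the scene stay as the last script left them, time stands still between calls to the robot, and variables do not carry over. Pictures are saved under pics/ and viewed, about 8 in all and at most 12, crops included, and the job is handed in when it is done.

```bash
mkdir -p pics; ls
cat > h.py <<'E'
import numpy as np, cv2
from bench import bot, solve_ik, imaging
def ray(cm,u,v):
    K=np.array(cm["K"]);x=(u-K[0,2])/K[0,0];y=(v-K[1,2])/K[1,1]
    rd=np.hypot(x,y);r=rd
    for _ in range(30): r=rd/(1+cm["k1"]*r*r)
    s=r/rd if rd>0 else 1
    return np.array(cm["rotation"])@np.array([x*s,-y*s,-1.])
def pix2z(cm,u,v,z):
    d=ray(cm,u,v);p=np.array(cm["position"]);return p+d*(z-p[2])/d[2]
def proj(cm,P):
    c=np.array(cm["rotation"]).T@(np.array(P)-np.array(cm["position"]))
    x=c[0]/-c[2];y=-c[1]/-c[2];f=1+cm["k1"]*(x*x+y*y);K=np.array(cm["K"])
    return K[0,0]*x*f+K[0,2],K[1,1]*y*f+K[1,2]
E
python3 - <<'E'
from h import *
for n in ("top","scene"):
    im=imaging.capture(n);cv2.imwrite(f"pics/{n}0.png",cv2.resize(im,(784,588),interpolation=cv2.INTER_CUBIC));cv2.imwrite(f"pics/{n}_raw.png",im)
    cm=imaging.camera_model(n);print(n,cm)
s=bot.get_state();print(s["t"],s["tcp_pos"],s["orientation"],s["contact_force"])
E
```

```text
pics
top {'K': array([[394.47761037,   0.        , 283.19218591],
       [  0.        , 394.47761037, 205.70227603],
       [  0.        ,   0.        ,   1.        ]]), 'k1': 0.029319360972946563, 'position': array([ 260.37530025,   12.67364474, 1197.9465256 ]), 'rotation': array([ 0.21687937, -0.00504334, -1.45953293])}
scene {'K': array([[453.19819472,   0.        , 278.42060571],
       [  0.        , 453.19819472, 207.85513625],
       [  0.        ,   0.        ,   1.        ]]), 'k1': -0.026091459177323827, 'position': array([1057.17715234,  699.78763761,  710.32428647]), 'rotation': array([ 0.93490878, -0.01147402,  2.45289155])}
0.1 [177.35350559 520.0627166  230.60743219] [-3.14009365e+00 -2.06251663e-04  2.81276351e+00] [-0.41273403 -0.03428762  0.47449563]
```

```bash
sed -i 's/^def ray/from scipy.spatial.transform import Rotation as Rn\ndef RM(cm): return Rn.from_euler("xyz",cm["rotation"]).as_matrix()\ndef ray/; s/np.array(cm\["rotation"\])/RM(cm)/' h.py; cat h.py | head -14
```

```text
import numpy as np, cv2
from bench import bot, solve_ik, imaging
from scipy.spatial.transform import Rotation as Rn
def RM(cm): return Rn.from_euler("xyz",cm["rotation"]).as_matrix()
def ray(cm,u,v):
    K=np.array(cm["K"]);x=(u-K[0,2])/K[0,0];y=(v-K[1,2])/K[1,1]
    rd=np.hypot(x,y);r=rd
    for _ in range(30): r=rd/(1+cm["k1"]*r*r)
    s=r/rd if rd>0 else 1
    return RM(cm)@np.array([x*s,-y*s,-1.])
def pix2z(cm,u,v,z):
    d=ray(cm,u,v);p=np.array(cm["position"]);return p+d*(z-p[2])/d[2]
def proj(cm,P):
    c=RM(cm).T@(np.array(P)-np.array(cm["position"]))
```

View pics/top0.png

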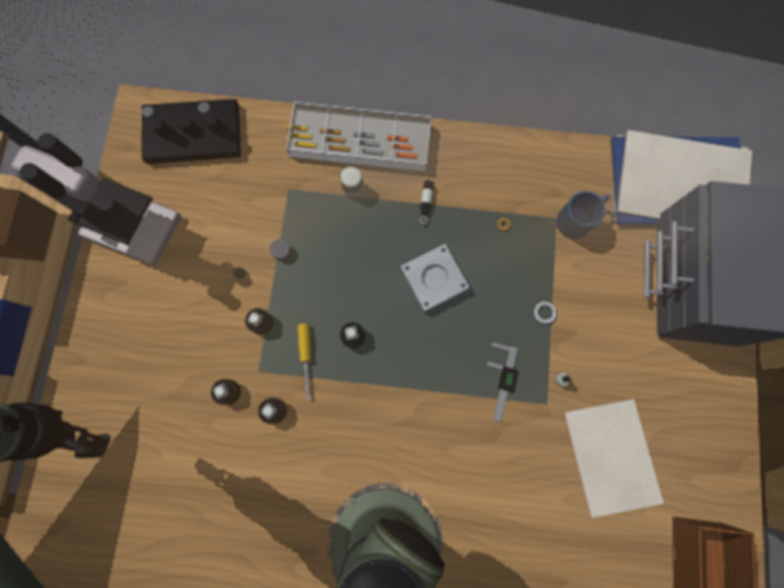

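View pics/scene0.png

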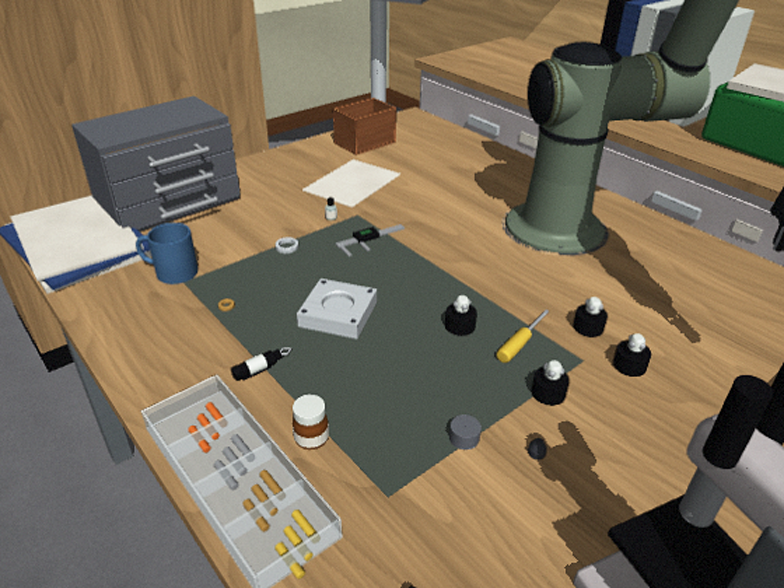

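The top view (784 px scale) shows the nest at (435,278), the cap at (280,248) and the spacer at (545,313). The four base look-alikes are at (256,320), (352,335), (225,392) and (272,410). The scene view shows all of them upright. The robot base is at about (387,560).

Run:
```python
from h import *
f=lambda p:((p[0]+.5)/1.4-.5,(p[1]+.5)/1.4-.5)
ct=imaging.camera_model("top");cs=imaging.camera_model("scene")
T=dict(b1=((254,318),(552,369),60),b2=((351,332),(462,300),60),b3=((224,390),(595,302),60),b4=((271,408),(637,340),60),cap=((280,247),(465,423),26),spacer=((545,312),(287,240),10),nest=((435,277),(338,299),30))
for k,(a,b,z) in T.items():
    P=pix2z(ct,*f(a),z);Q=pix2z(cs,*f(b),z);print(k,P.round(0),Q.round(0),"r",np.hypot(*P[:2]).round(0))
print(imaging.camera_model("wrist"))
im=cv2.imread("pics/top_raw.png")
g=im[165:235,275:345];cv2.imwrite("pics/nestcrop.png",cv2.resize(g,None,fx=8,fy=8,interpolation=cv2.INTER_CUBIC))
```

```text
b1 [414. 322.  60.] [427. 325.  60.] r 525.0
b2 [407. 119.  60.] [412. 120.  60.] r 424.0
b3 [262. 358.  60.] [238. 266.  60.] r 443.0
b4 [237. 258.  60.] [269. 368.  60.] r 351.0
cap [581. 301.  26.] [579. 299.  26.] r 655.0
spacer [ 505. -291.   10.] [ 502. -300.   10.] r 583.0
nest [551. -45.  30.] [552. -46.  30.] r 553.0
{'K': array([[319.85408359,   0.        , 282.49557904],
       [  0.        , 319.85408359, 204.09563761],
       [  0.        ,   0.        ,   1.        ]]), 'k1': -0.029811513198003053, 'position': array([108.00092105, 544.1436344 , 374.03416157]), 'rotation': array([-0.29282993,  0.0021417 ,  1.24167423])}
```

The target is b1, which is farthest from the robot base (r = 525). I'll look at the nest from close by, then at b1.

Run:
```python
from h import *
pi=np.pi
for n,p in dict(nest=(551,-45,200),b1=(414,322,200),cap=(581,301,150),spacer=(503,-293,150),low=(551,-45,25),sl=(503,-293,5)).items():
    for y in (2.81,pi/2,0,-pi/2,pi):
        q=solve_ik(p,[pi,0,y]);print(n,round(y,2),None if q is None else np.round(q,2))
```

```text
nest 2.81 [-0.22  0.35 -0.24  0.98  0.    0.12]
nest 1.57 [-0.22  0.35 -0.24  0.98  0.    1.36]
nest 0 [-0.22  0.35 -0.24  0.98  0.    2.93]
nest -1.57 [-0.22  0.35 -0.24  0.98  0.   -1.79]
nest 3.14 [-0.22  0.35 -0.24  0.98  0.   -0.22]
b1 2.81 [ 0.52  0.3  -0.31  0.96  0.    0.85]
b1 1.57 [ 0.52  0.3  -0.31  0.96  0.    2.09]
b1 0 [ 0.52  0.3  -0.31  0.96  0.   -2.62]
b1 -1.57 [ 0.52  0.3  -0.31  0.96  0.   -1.05]
b1 3.14 [ 0.52  0.3  -0.31  0.96  0.    0.52]
cap 2.81 [ 0.37  0.58 -0.01  0.98  0.    0.7 ]
cap 1.57 [ 0.37  0.58 -0.01  0.98  0.    1.94]
cap 0 [ 0.37  0.58 -0.01  0.98  0.   -2.78]
cap -1.57 [ 0.37  0.58 -0.01  0.98  0.   -1.21]
cap 3.14 [ 0.37  0.58 -0.01  0.98  0.    0.37]
spacer 2.81 [-0.65  0.45 -0.23  0.9   0.   -0.32]
spacer 1.57 [-0.65  0.45 -0.23  0.9   0.    0.92]
spacer 0 [-0.65  0.45 -0.23  0.9   0.    2.49]
spacer -1.57 [-0.65  0.45 -0.23  0.9   0.   -2.23]
spacer 3.14 [-0.65  0.45 -0.23  0.9   0.   -0.65]
low 2.81 [-0.22  0.55 -0.43  0.58  0.    0.12]
low 1.57 [-0.22  0.55 -0.43  0.58  0.    1.36]
low 0 [-0.22  0.55 -0.43  0.58  0.    2.93]
low -1.57 [-0.22  0.55 -0.43  0.58  0.   -1.79]
low 3.14 [-0.22  0.55 -0.43  0.58  0.   -0.22]
sl 2.81 [-0.65  0.62 -0.36  0.58  0.   -0.32]
sl 1.57 [-0.65  0.62 -0.36  0.58  0.    0.92]
sl 0 [-0.65  0.62 -0.36  0.58  0.    2.49]
sl -1.57 [-0.65  0.62 -0.36  0.58  0.   -2.23]
sl 3.14 [-0.65  0.62 -0.36  0.58  0.   -0.65]
```

```bash
cat >> h.py <<'E'
D=[np.pi,0,np.pi]
def look(name):
    import pickle
    bot.dwell(0.15)
    cm=imaging.camera_model("wrist");im=imaging.capture("wrist")
    cv2.imwrite(f"pics/{name}.png",im);pickle.dump(cm,open(f"pics/{name}.pkl","wb"))
    s=bot.get_state();print(name,"t",round(s["t"],2),np.round(s["tcp_pos"],1),np.round(cm["position"],1),np.round(cm["rotation"],3),"F",np.round(s["contact_force"],1))
    return im,cm
E
python3 - <<'E'
from h import *
bot.move_ptp([551,-45,150],D);look("nest1")
bot.move_ptp([414,322,175],D);look("b1")
a=cv2.imread("pics/nest1.png");b=cv2.imread("pics/b1.png")
cv2.imwrite("pics/nb.png",np.vstack([cv2.resize(a,(400,300)),cv2.resize(b,(400,300))]))
E
```

```text
nest1 t 2.73 [551.1 -44.4 150.1] [477.7 -44.4 293.5] [-0.293  0.     1.572] F [ 0.7 -0.4 -0.8]
b1 t 4.38 [414.7 321.2 174.9] [341.3 321.3 318.3] [-0.293  0.     1.569] F [ 0.8 -0.4 -0.2]
```

View pics/nb.png

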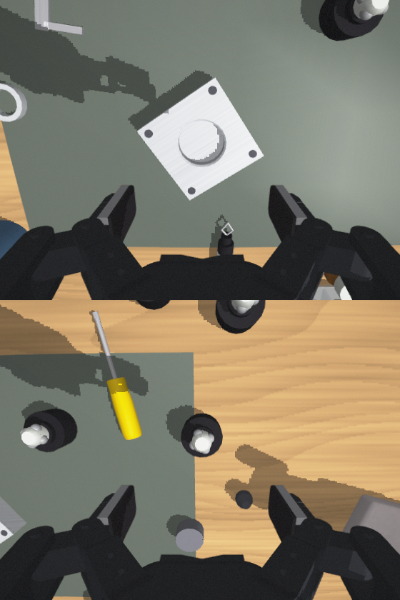

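Top half: the nest pocket is centred at about (202,142) at 0.71 scale. Bottom half: b1 is at (202,137), its stud tip at about (203,141), upright. I'll crop both to measure them more precisely.

Run:
```python
import cv2,numpy as np
a=cv2.imread("pics/nest1.png")[100:290,180:380];b=cv2.imread("pics/b1.png")[145:240,240:320]
A=cv2.resize(a,None,fx=2.5,fy=2.5,interpolation=cv2.INTER_CUBIC);B=cv2.resize(b,None,fx=3.5,fy=3.5,interpolation=cv2.INTER_CUBIC)
B=np.vstack([B,np.zeros((A.shape[0]-B.shape[0],B.shape[1],3),np.uint8)])
cv2.imwrite("pics/crop2.png",np.hstack([A,B]));print(A.shape,B.shape)
```

```text
(475, 500, 3) (475, 280, 3)
```

View pics/crop2.png

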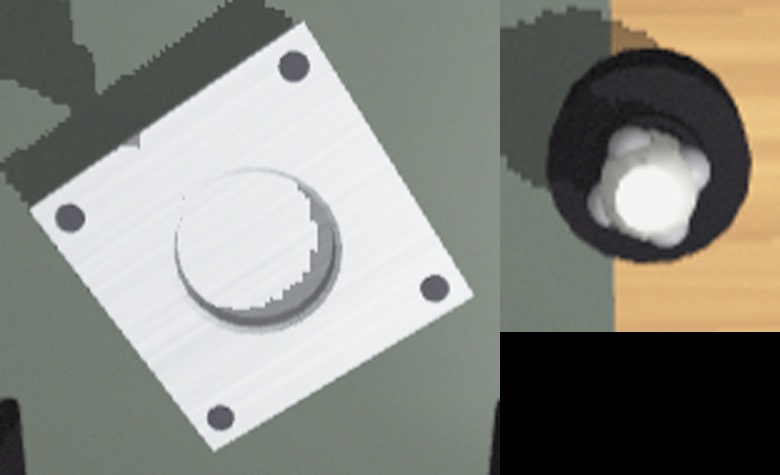

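Run:
```python
from h import *;import pickle
cn=pickle.load(open("pics/nest1.pkl","rb"));cb=pickle.load(open("pics/b1.pkl","rb"))
f=lambda p,s,o:((p[0]+.5)/s-.5+o[0],(p[1]+.5)/s-.5+o[1])
for L in ([(305,21),(473,294),(214,451),(30,208)],[(294,66),(435,288),(220,417),(70,218)]):
    P=np.array([pix2z(cn,*f(p,2.5,(180,100)),30) for p in L]);print(P.round(1)[:,:2].tolist(),P.mean(0).round(2),np.linalg.norm(P-np.roll(P,1,0),axis=1).round(1))
print(pix2z(cb,*f((155,202),3.5,(240,145)),63))
# silhouette: modelled puck circles at z=0,34
c=pix2z(cb,*f((155,202),3.5,(240,145)),63)
pts=np.array([proj(cb,[c[0]+27*np.cos(t),c[1]+27*np.sin(t),z]) for t in np.linspace(0,6.28,60) for z in (0,34)])
pr=lambda q:(((q-[240,145])+.5)*3.5-.5).round(0)
print(pr(pts.min(0)),pr(pts.max(0)),"vs [48 48] [250 263]")
```

```text
[[477.8, -29.2], [569.1, 31.1], [630.9, -60.2], [538.5, -121.2]] [554.1  -44.87  30.  ] [110.2 109.5 110.3 110.7]
[[491.7, -32.5], [566.9, 17.7], [616.9, -57.8], [542.0, -107.8]] [554.38 -45.12  30.  ] [90.5 90.4 90.5 90. ]
[416.81796365 322.25107828  63.        ]
[52. 49.] [257. 268.] vs [48 48] [250 263]
```

```bash
cat >> h.py <<'E'
def st(tag=""):
    s=bot.get_state();print(tag,"t",round(s["t"],2),np.round(s["tcp_pos"],2),"F",np.round(s["contact_force"],1),"T",np.round(s["wrist_torque"],2),"op",round(s["opening"],3));return s
E
python3 - <<'E'
from h import *
bot.movel([416,321.4,8],D,max_speed=180);st("down")
bot.grip(0.0,60);st("grip")
bot.movel([416,321.4,100],max_speed=150);st("up")
bot.move_ptp([554.3,-45,130],D);look("held")
E
```

```text
down t 5.46 [416.73 321.79   8.79] F [ 0.1 -0.2  0.1] T [-0.01  0.03 -0.07] op 1.0
grip t 5.88 [416.71 321.69   9.43] F [-1.8 -2.5  9. ] T [-0.25  0.35  0.06] op 0.606
up t 6.65 [415.35 321.01  99.24] F [-0.2 -0.6 -3. ] T [ 0.02  0.01 -0.01] op 0.609
held t 8.31 [554.2 -43.8 129.9] [480.8 -43.8 273.3] [-0.293 -0.     1.573] F [-0.3 -0.2 -2.5]
```

View pics/held.png

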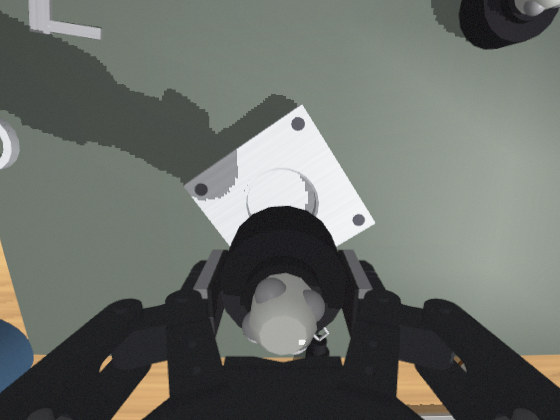

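Run:
```python
from h import *;import pickle
cm=pickle.load(open("pics/held.pkl","rb"));t=np.array([554.2,-43.8,129.9])
for d in (-1,0,1,2):
  for zo in (8,9.5):
    b=t+[d,0,-zo]
    pts=np.array([proj(cm,b+[27*np.cos(a),27*np.sin(a),z]) for a in np.linspace(0,6.28,90) for z in (0,34)])
    bot_=np.array([proj(cm,b+[27*np.cos(a),27*np.sin(a),0]) for a in np.linspace(0,6.28,90)])
    print(d,zo,"left,top,right",pts.min(0).round(1),pts.max(0)[0].round(1),"tip",np.round(proj(cm,b+[0,0,63]),1), "bottomrim top",bot_.min(0).round(1))
bot.dwell(0.3);st()
im=cv2.imread("pics/held.png")[190:370,200:370];cv2.imwrite("pics/heldc.png",cv2.resize(im,None,fx=3.3,fy=3.3,interpolation=cv2.INTER_CUBIC))
```

```text
-1 8 left,top,right [217.6 203.8] 347.0 tip [282.2 336.2] bottomrim top [230.3 203.8]
-1 9.5 left,top,right [218.3 202.9] 346.3 tip [282.2 333.2] bottomrim top [230.7 202.9]
0 8 left,top,right [217.8 205.7] 346.8 tip [282.2 338.7] bottomrim top [230.4 205.7]
0 9.5 left,top,right [218.4 204.8] 346.1 tip [282.2 335.7] bottomrim top [230.8 204.8]
1 8 left,top,right [217.9 207.6] 346.7 tip [282.2 341.2] bottomrim top [230.5 207.6]
1 9.5 left,top,right [218.6 206.7] 346.0 tip [282.2 338.1] bottomrim top [230.9 206.7]
2 8 left,top,right [218.  209.5] 346.5 tip [282.2 343.7] bottomrim top [230.6 209.5]
2 9.5 left,top,right [218.7 208.6] 345.8 tip [282.2 340.6] bottomrim top [231.  208.6]
 t 8.61 [554.33 -44.79 130.02] F [-0.4  0.7 -3.1] T [-0.04 -0.01 -0.02] op 0.611
```

View pics/heldc.png

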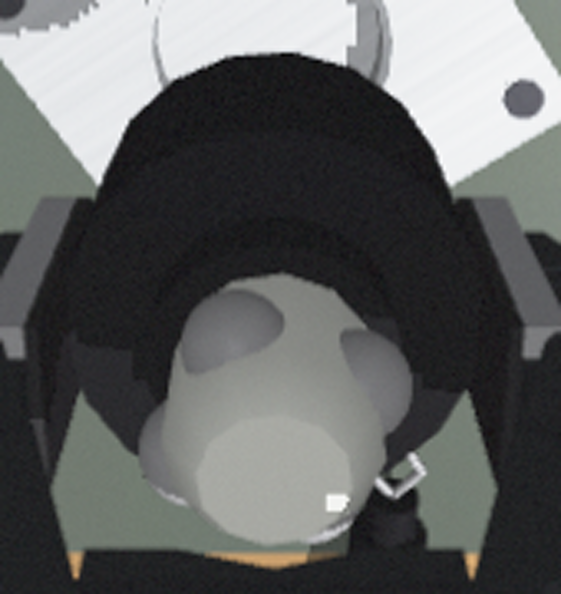

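The held base sits on the tool axis: the bottom rim top is at (284,206) and the tip at (283,335), matching predictions to within about 1 mm. Next I insert it.

Run:
```python
from h import *
bot.movel([554.3,-45,46],max_speed=120);bot.dwell(.3);s=st("above")
e=np.array([554.3,-45])-s["tcp_pos"][:2]
print(bot.movel([554.3+e[0],-45+e[1],22],max_speed=25,threshold=12));st("touch")
```

```text
above t 9.76 [554.75 -45.1   46.63] F [ 0.2 -0.1 -3.4] T [0.   0.02 0.04] op 0.61
True
touch t 10.48 [554.05 -44.91  27.45] F [-0.7 -0.9  4.4] T [0.16 0.18 0.01] op 0.607
```

Run:
```python
from h import *
x,y,z=bot.get_state()["tcp_pos"]
print(bot.movel([554.3,-45,z-1.5],max_speed=20,threshold=15));st("press")
bot.grip(1.0);st("open")
bot.movel([554.3,-45,130],max_speed=180);st("up")
look("placed")
bot.move_ptp([504,-293,130],D);look("sp1")
a=cv2.imread("pics/placed.png");b=cv2.imread("pics/sp1.png")
cv2.imwrite("pics/ps.png",np.hstack([cv2.resize(a[60:340,140:420],(400,400)),cv2.resize(b[60:340,140:420],(400,400))]))
```

```text
False
press t 10.73 [554.08 -44.94  27.41] F [-6.2  0.2 14. ] T [ 0.23  1.12 -0.03] op 0.61
open t 11.17 [554.26 -45.    25.72] F [ 0.2  0.6 -0.1] T [-0.03  0.09 -0.07] op 1.003
up t 11.89 [553.74 -44.86 129.28] F [ 0.4 -0.9 -0.2] T [0.01 0.01 0.05] op 0.999
placed t 12.09 [553.3 -44.8 128.6] [480.4 -44.9 272.2] [-2.88e-01 -1.00e-03  1.57e+00] F [-0.3 -0.4  0.2]
sp1 t 13.28 [ 504.6 -291.5  130.1] [ 431.2 -291.6  273.4] [-0.293 -0.     1.573] F [ 0.2  0.7 -0.3]
```

View pics/ps.png

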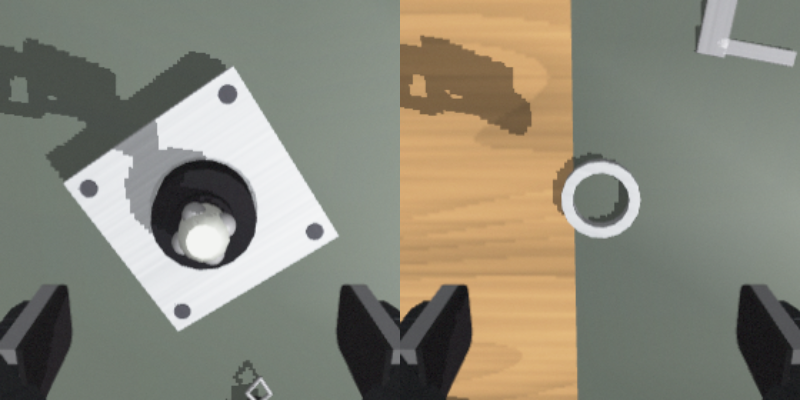

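The base is in the pocket, with its stud tip at raw pixel (282.6,227.8). The spacer is at raw (280,199), lying flat. I'll find the desk height with the fingertips, then grip the spacer.

Run:
```python
from h import *;import pickle
cp=pickle.load(open("pics/placed.pkl","rb"));c=pickle.load(open("pics/sp1.pkl","rb"))
B=pix2z(cp,282.6,227.8,81);S=pix2z(c,280,199.3,10);print("base",B,"spacer",S)
q=[pix2z(c,140+(u+.5)/1.4286-.5,199.3,10)[1] for u in (161,241)];print("width",q)
bot.grip(0.7);
bot.movel([S[0],S[1],12],max_speed=150);bot.dwell(.3);s=st("low")
e=S[:2]-s["tcp_pos"][:2]
print(bot.movel([S[0]+e[0],S[1]+e[1],-12],max_speed=20,threshold=4));st("desk")
```

```text
base [552.8945136  -44.69580191  81.        ] spacer [ 506.32235032 -293.50457964   10.        ]
width [np.float64(-317.0190494034636), np.float64(-269.0545064480499)]
low t 14.9 [ 506.73 -293.82   12.73] F [0.9 0.2 0.2] T [-0.01 -0.04  0.02] op 0.703
True
desk t 15.73 [ 505.92 -293.21   -4.96] F [0.  0.5 6.1] T [0.08 0.13 0.03] op 0.698
```

Run:
```python
from h import *
x,y=506.3,-293.2
bot.movel([x,y,-0.5],max_speed=40);bot.dwell(.2);st("pre")
bot.grip(0.0,40);bot.dwell(.2);st("grip")
bot.movel([x,y,90],max_speed=150);bot.dwell(.2)
bot.move_ptp([554,-45,150],D);bot.dwell(.3);look("sph")
im=cv2.imread("pics/sph.png");cv2.imwrite("pics/sphc.png",cv2.resize(im[130:390,150:410],None,fx=2.2,fy=2.2,interpolation=cv2.INTER_CUBIC))
```

```text
pre t 16.21 [ 506.12 -293.07   -0.75] F [ 0.8 -0.5 -0.5] T [-0.03  0.    0.01] op 0.702
grip t 16.69 [ 5.0620e+02 -2.9313e+02 -2.1000e-01] F [-1.3  0.8  5. ] T [ 0.26  0.36 -0.  ] op 0.545
sph t 19.16 [553.9 -45.3 149.9] [480.6 -45.4 293.3] [-0.293  0.     1.57 ] F [-0.5 -0.3 -0.8]
```

View pics/sphc.png

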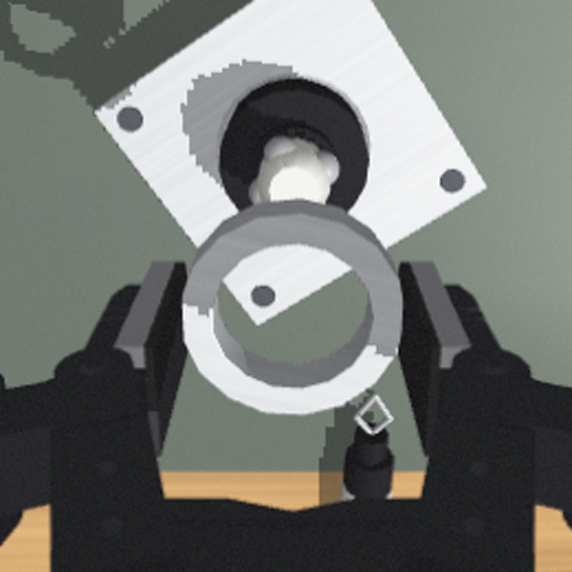

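The ring is held level: its outer edges are at crop x 182 and 403, and the bottom of its front face is at about y 414. The stud tip is at crop (298,185). I'll check the alignment numerically.

Run:
```python
from h import *;import pickle
cm=pickle.load(open("pics/sph.pkl","rb"));t=np.array([553.9,-45.3,149.9])
print("stud",pix2z(cm,285.2,213.8,81))
cr=lambda q:((np.array(q)-[150,130])+.5)*2.2-.5
A=np.linspace(0,2*np.pi,180)
for d in (-1,0,1):
    r=lambda R,z:np.array([cr(proj(cm,t+[d+R*np.cos(a),R*np.sin(a),0.2+z])) for a in A])
    o,i,ob=r(24,10),r(17,10),r(24,0);print(d,"outer top",o.min(0).round(),o.max(0).round(),"bore top",i.min(0).round(),i.max(0).round(),"outer bottom top",ob.min(0).round())
im=cv2.imread("pics/placed.png")
cp=pickle.load(open("pics/placed.pkl","rb"));
```

```text
stud [551.64055177 -43.64084863  81.        ]
-1 outer top [179. 203.] [407. 406.] bore top [213. 235.] [374. 379.] outer bottom top [186. 187.]
0 outer top [180. 207.] [407. 410.] bore top [213. 239.] [373. 383.] outer bottom top [186. 191.]
1 outer top [180. 212.] [406. 414.] bore top [213. 244.] [373. 387.] outer bottom top [187. 196.]
```

Run:
```python
from h import *
x,y=553.3,-45.0
bot.movel([x,y,86],max_speed=120);bot.dwell(.3);s=st("above")
e=np.array([x,y])-s["tcp_pos"][:2]
r=bot.movel([x+e[0],y+e[1],49],max_speed=25,threshold=5);s=st(f"touch {r}")
```

```text
above t 20.14 [553.76 -45.1   86.66] F [ 0.   0.1 -0.6] T [-0.01  0.05 -0.01] op 0.543
touch True t 21.38 [552.78 -44.88  51.78] F [ 0.  -0.3  4.9] T [0.06 0.05 0.04] op 0.544
```

Run:
```python
from h import *
bot.grip(1.0);st("open")
bot.movel([553.3,-45,150],max_speed=180);bot.dwell(.2);look("spl")
bot.move_ptp([580,300,130],D);bot.dwell(.2);look("cap1")
a=cv2.imread("pics/spl.png");b=cv2.imread("pics/cap1.png")
cv2.imwrite("pics/sc.png",np.hstack([cv2.resize(a[100:300,180:380],(400,400),interpolation=cv2.INTER_CUBIC),cv2.resize(b[100:300,180:380],(400,400),interpolation=cv2.INTER_CUBIC)]))
```

```text
open t 21.86 [551.78 -44.68  50.82] F [ 1.2 -0.4 -0.6] T [0.   0.01 0.02] op 0.997
spl t 22.96 [553.  -44.9 149.4] [479.9 -45.  292.9] [-2.89e-01 -1.00e-03  1.57e+00] F [ 0.2  0.1 -0.4]
cap1 t 24.67 [580.3 299.4 130.1] [506.9 299.4 273.6] [-0.293  0.     1.569] F [-0.   0.1  1.3]
```

View pics/sc.png

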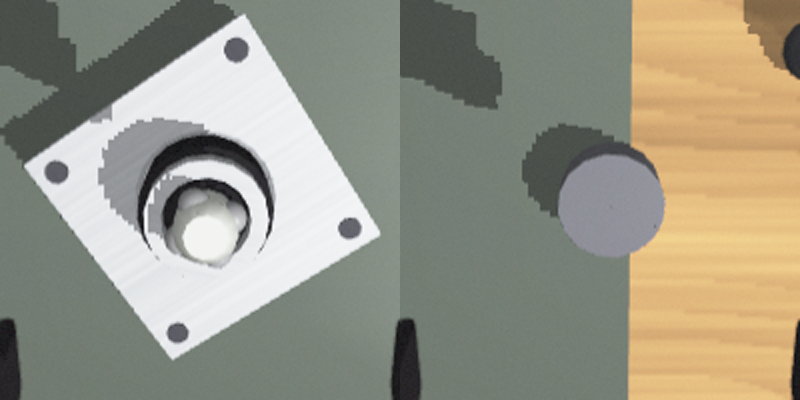

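The spacer lies flat around the stud; the tip is at crop (210,238). The cap top is centred at crop (211.5,206). Next I grasp the cap.

Run:
```python
from h import *;import pickle
L=lambda n:pickle.load(open(f"pics/{n}.pkl","rb"))
print("stud",pix2z(L("spl"),284.75,218.75,81))
C=pix2z(L("cap1"),285.5,202.75,26);print("cap",C)
w=[pix2z(L("cap1"),180+(u+.5)/2-.5,202.75,26)[1] for u in (158,265)];print(w)
x,y=C[:2]
bot.movel([x,y,30],max_speed=150);bot.dwell(.2);s=st("mid");e=C[:2]-s["tcp_pos"][:2]
bot.movel([x+e[0],y+e[1],4],max_speed=80);bot.dwell(.2);st("low")
bot.grip(0.0,100);bot.dwell(.2);st("grip")
bot.movel([x,y,120],max_speed=150);bot.dwell(.1);st("up")
bot.move_ptp([553.6,-45,150],D);bot.dwell(.4);look("caph")
im=cv2.imread("pics/caph.png");cv2.imwrite("pics/caphc.png",cv2.resize(im[130:390,150:410],None,fx=2.2,fy=2.2,interpolation=cv2.INTER_CUBIC))
```

```text
stud [553.74222536 -43.32751457  81.        ]
cap [580.4875396  301.60340331  26.        ]
[np.float64(279.9997004687513), np.float64(323.20921471519546)]
mid t 25.68 [581.41 301.97  31.32] F [-0.2 -0.2 -1.2] T [-0.01 -0.03 -0.03] op 0.999
low t 26.36 [579.96 301.38   4.35] F [0.5 0.1 0.3] T [0.05 0.03 0.03] op 1.001
grip t 27.04 [580.19 301.48   4.88] F [-0.9  0.2  5.5] T [-0.07  0.09 -0.06] op 0.485
up t 28.07 [579.5  301.21 118.43] F [ 0.4  0.  -0.3] T [ 0.03 -0.07  0.01] op 0.485
caph t 29.98 [553.6 -45.  150. ] [480.2 -44.9 293.4] [-0.293  0.     1.571] F [-0.5 -0.4 -1. ]
```

View pics/caphc.png

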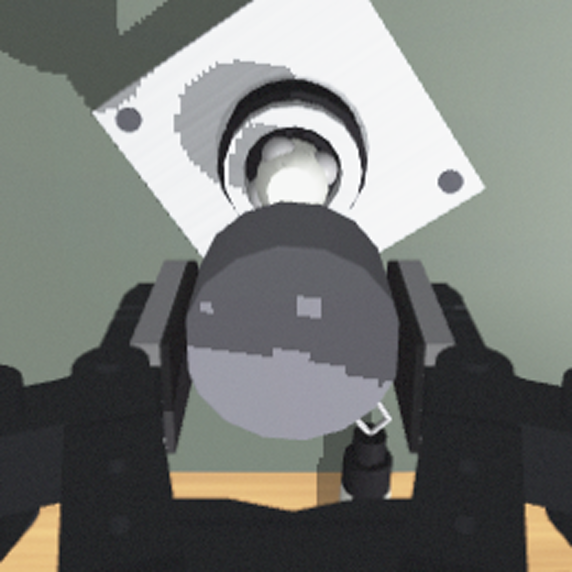

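The cap is held squarely; its top centre is at crop (292,342). Now the press, followed by incremental pushing until the force holds near 10 N.

Run:
```python
from h import *
x,y=553.3,-45.0
bot.movel([x,y,92],max_speed=120);bot.dwell(.4);s=st("above")
e=np.array([x,y])-s["tcp_pos"][:2];x+=e[0];y+=e[1]
for z in [84,80,78,77,76,75,74,73,72,71,70,69,68,67]:
    bot.movel([x,y,z],max_speed=25);s=st(str(z))
    if s["contact_force"][2]>25: break
bot.dwell(.3);st("end")
```

```text
above t 31.02 [553.55 -45.05  92.4 ] F [ 0.5  0.  -0.7] T [ 0.01  0.01 -0.01] op 0.484
84 t 31.48 [552.79 -44.9   83.68] F [-0.3 -0.9 -0.4] T [-0.02 -0.03  0.05] op 0.485
80 t 31.79 [552.83 -44.95  80.01] F [-0.5  0.6  2.9] T [ 0.03  0.27 -0.01] op 0.487
78 t 32.04 [553.32 -45.1   78.92] F [-3.2  0.2  9. ] T [-0.02  0.64  0.01] op 0.482
77 t 32.29 [553.49 -45.1   78.42] F [-4.3  0.8 11.6] T [ 0.09  0.86 -0.02] op 0.485
76 t 32.54 [553.47 -45.15  77.58] F [-3.1  0.2 13.1] T [0.1 0.9 0. ] op 0.483
75 t 32.79 [553.15 -45.07  76.08] F [-2.9  0.1  9.1] T [ 0.03  0.71 -0.06] op 0.484
74 t 33.04 [552.73 -44.9   73.96] F [-1.1  0.4  1.8] T [ 0.02  0.38 -0.05] op 0.483
73 t 33.29 [552.76 -44.81  72.26] F [-0.3 -0.8 -2.9] T [-0.03 -0.04 -0.01] op 0.484
72 t 33.54 [552.88 -44.9   71.6 ] F [ 0.5  0.  -4.4] T [-0.04  0.03  0.02] op 0.487
71 t 33.79 [552.99 -44.92  70.89] F [ 0.2  0.2 -4.2] T [-0.02 -0.01  0.02] op 0.483
70 t 34.04 [553.02 -44.95  69.98] F [ 0.2 -0.8 -4.2] T [-0.   -0.02  0.02] op 0.487
69 t 34.29 [553.02 -44.95  68.94] F [-0.8 -0.2 -2.9] T [-0.   -0.    0.04] op 0.485
68 t 34.54 [553.2  -44.95  68.06] F [ 0.   0.2 -3.5] T [ 0.05 -0.08  0.  ] op 0.482
67 t 34.79 [553.38 -45.01  67.26] F [ 0.1  1.  -1.2] T [-0.02 -0.05 -0.03] op 0.483
end t 35.09 [553.18 -44.99  67.1 ] F [ 0.   0.4 -0.9] T [ 0.06 -0.04  0.01] op 0.486
```

Clicked at about 13 N. The base lifted (−4 N) and is now coming back down onto the floor. I'll push on to 10 N.

Run:
```python
from h import *
x,y=553.3,-45.0;z=67.0
def fz():
    v=[]
    for _ in range(5): bot.dwell(.06);v.append(bot.get_state()["contact_force"][2])
    return np.mean(v)
for _ in range(18):
    f=fz();print(round(z,2),round(f,2),end=" | ")
    if 9.6<f<10.8: break
    z+=np.clip((f-10.2)/9,-0.6,0.6)
    bot.movel([x,y,z],max_speed=15)
bot.dwell(.5);print("\nfinal",fz());st();look("fin")
im=cv2.imread("pics/fin.png");s=imaging.capture("scene");cv2.imwrite("pics/finc.png",np.hstack([cv2.resize(im[150:390,150:410],(390,360)),cv2.resize(s[170:270,190:290],(360,360))]))
```

```text
67.0 -0.78 | 66.4 5.85 | 65.92 9.37 | 65.82 10.02 | 
final 9.786063137750372
 t 37.8 [553.26 -44.99  66.84] F [-3.2 -0.2  9.5] T [ 0.2   0.74 -0.01] op 0.485
fin t 38.0 [553.3 -45.   66.8] [479.8 -44.9 210.3] [-0.293  0.     1.571] F [-3.5 -0.3  9.9]
```

View pics/finc.png

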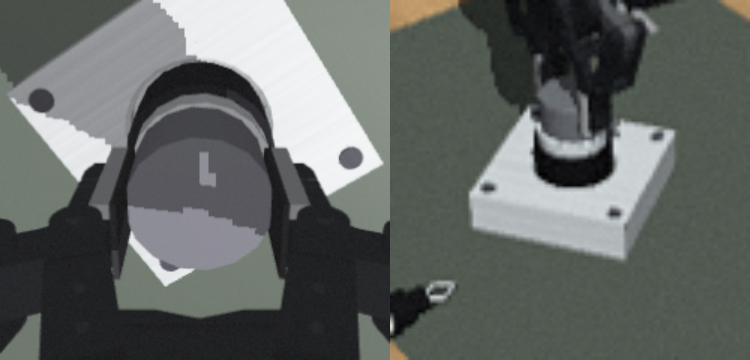

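Run:
```python
from h import *
st("pre");bot.sign_off()
```

```text
pre t 38.05 [553.28 -44.99  66.87] F [-3.9  0.1 10. ] T [0.15 0.74 0.03] op 0.487
the job is handed in; nothing more can be done
```

The fish-tag housing is assembled in the nest and handed in at 38 s, with the cap still gripped and pressed down at about 10 N.

- **Base:** I took the look-alike farthest from the robot, about 525 mm away. It seated at the height expected for the pocket floor, and the picture shows it stud up.
- **Spacer:** it came to rest at about 52 mm, the expected height, and lies flat around the stud.
- **Cap:** resistance peaked at about 13 N at the click, then the snap pulled the base up (about −4 N). I kept pushing until everything sat home at TCP z 66.8 mm, against about 66.7 mm expected. The push held at 9.5–10.0 N.

**Checks that disagreed:**
- Camera estimates of the stud position varied by about 2 mm between views. I used the arm's own placing position instead, and the parts fitted.
- A side force of about 3–4 N remained in x during the final push.

Nothing else was touched on purpose. I did not do a full before-and-after check of the other items on the desk.

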